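# Slide the slate board past the spring stop

## Robot

A 7-joint arm with a two-finger parallel gripper is mounted at the origin on the work surface. World frame = base frame: x ahead of the robot, y to its left, z up, the work surface at z = 0. Lengths are in m, angles in rad, forces in N, time in s.
With the tool pointing down it reaches from about 0.425 to 0.925 m from the base axis. Payload 6.8 kg.
Tool frame: the origin (TCP) lies midway between the tips of the shut fingers; the grasp point (between the pads) lies 19 mm behind it; z points along the fingers, y is the line along which they close (so a half turn about z gives the same grasp; the last joint's range is limited). The gripper opens to 85 mm and grips with 20 to 120 N. Pads are 22 mm wide; open, the fingers measure 114 mm over their backs; the gripper's body (76 mm by 85 mm) begins 54 mm behind the grasp point. The pads swing forward as they close: fully open they stand 13 mm farther back than shut.
Start: joints at [1.143, 0.477, 0.022, 1.555, -0.011, 1.109, -0.083], TCP at [0.212, -0.641, 0.231] pointing down, gripper open.
Joint ranges: [-2.96, 2.96], [-0.34, 2.1], [-1.41, 1.46], [0.24, 2.44], [-1.37, 4.51], [0.17, 1.92], [-2.96, 2.96]. Speed limits (rad/s): [2.39, 2.39, 3.14, 3.14, 3.14, 3.14, 3.14].

## Interface

Orientations are given as a unit quaternion [w, x, y, z].
In Python, from station import bot, eyes, ticket gives the robot as it stands.
- The arm moves only by the shell command python3 -m crank 'ROWS' [FORCE]. ROWS is text: rows parted by semicolons, each of 7 numbers parted by spaces: the shift along the tool's x, y, z in units of 0.5 m (1.0 is 0.5 m), then the turn, a rotation vector about the tool's x, y, z in units of 180 degrees (1.0 is 180 degrees), then the closure, from 0 (fully open) to 1 (shut). A call has 1 to 20 rows; each row is the pose to reach, as a shift and turn from the pose commanded when the call began, along the tool's axes at that moment, turning the shorter way round; what a row does not reach only later rows make up. A row lasts 1/10 s, in which the tool goes at most 50 mm and 8.59 degrees, less where a joint would pass 70% of its speed; a pose out of reach is approached as far as the arm can. A call with a number of a shift or a turn outside -1 to 1 is refused whole. A call with a gripper value outside its range is refused whole. The fingers move at their own pace and stop on an object; FORCE is the grip in N (left out, the last holds). Time passes only in rows, so rows that repeat a pose let the fingers close. It gives the time, the measured TCP pose, the force, the opening and the grip force at its end, in the units of the state.
- bot.get_obs(): the state, without advancing time (a new reading comes with each control period).
- eyes.read_camera(name): name is "scene" or "top" or "wrist"; returns a dict with "image" (480x640x3 uint8, red, green, blue), "K" (3x3 intrinsics, pixels), "dist" ([k1, k2, p1, p2, k3] as OpenCV has them; the pictures are not rectified), "R" (3x3) and "t" (3): a world point X has camera coordinates R X + t. Camera axes: x right, y down, z forward; pixel columns grow to the right and rows downward; lengths in m; the calibration is good to about 2 mm. A picture is of the moment at which its call begins. There is no depth.
- ticket.hand_in(): hands the job in; it is judged then, once.
The state is a dict: "t": time; "q": joint angles; "joint_vel": joint speeds; "joint_torque": joint torques, N m; "eef_pos": TCP position; "tool_rot": TCP orientation; "contact_force": force on the tool from outside, world axes, zero at the start; "torque": the same for the moment, N m; "gripper_width": opening from 0.0 (shut) to 1.0 (fully open); "grasp_force": force on a finger pad.
Only numpy, scipy, OpenCV 4.12 (cv2) and the standard library are available. Lean on these libraries where they do the work, as an engineer would, in place of code of your own. Each camera call takes 0.05 s, during which the arm holds its last target. There are 200 camera calls.

## Task

Slide the eclair's slate board to the empty end of its display lane, beyond the spring stop: with a fingertip press the spring-loaded steel plate beside the lane down, so that its stop nose sinks out of the way, and keep it held down while you push the board's upright lug past the nose. Go on until the board is fully home against the lane's end wall on that side, then let go so that the nose springs back up behind the lug. Push only, lift nothing; keep the eclair on its board and leave the other pastries alone.

Things in the scene. Friction and masses are not known exactly. Their poses are not given: they have to be found in the camera images.
- lane: Fixed aluminium display lane. Origin: on the counter, under the lane's middle line, level along it with the stop nose. x = the board's travel direction, y towards the press plate, z up. Floor 20 mm above the counter, 100 mm wide; side rails (y +-42 to +-49 mm) rise 6 mm above it on the plate side, 10 mm on the other. Board, plate and lug lie parallel to it.
- home_wall (a point): Foot of the face of the home wall at the lane's front end, on the lane floor's middle line (lane x = +108 mm). The wall rises 18 mm above the floor. Home: the board's front edge touches it, so the board's origin is at lane x = +28 mm and the lug's back 12 mm beyond the nose.
- plunger (a joint): Travel of the spring plunger (press plate and nose in one piece, moving straight down wherever the plate is pressed): 0 = up, 0.012 m = fully down. Light spring: 0.7 N starts it, 1.7 N holds it fully down. The lug passes over the nose when it is down by 8 mm or more; released, it springs up.
- plate_top (a point): On the upper face of the steel press plate (moves with it; 24 mm above the counter when up): middle of the plate's length (lane x -125 to +45 mm, this point -40) and of the clear finger track, 40 mm wide (lane y 52 to 92 mm, this point 70 mm), which runs between rail and nose, so a finger on its middle line passes the nose without meeting it.
- nose_top (a point): Centre of the top of the stop nose, a 12 x 12 mm steel post standing 13 mm above the press plate's face at its outer edge (lane x -6 to +6 mm, y 93 to 105 mm). When up, its top is 37 mm above the counter, 8 mm above the underside of the lug, which it blocks.
- board: Loose slate board 160 (along the lane) x 80 x 12 mm, 0.75 kg, slides easily on the lane floor. Origin: centre of its underside; axes as the lane's. Starts 50 to 85 mm short of home. Its steel lug, mid-length, reaches sideways over the plate to y = 104 mm: 20 mm thick (x -10 to +10 mm), underside 29 mm and top 65 mm above the counter, 5 mm clear of the raised plate.
- lug_back (a point): Middle of the back face of the board's lug (the face to push on; it looks against the travel), straight above the finger track's middle line, 47 mm above the counter. It moves with the board.
- eclair_mid (a point): Centre (half-way up) of the loose eclair lying lengthwise on the middle of the board: 112 x 36 mm, 30 mm high (40 mm with the cream dots), top about 72 mm above the counter.
- pear: Bystander: green glazed pear on a white round base, 76 mm across, 100 mm tall. Origin: centre of its underside.
- cup: Bystander: round chocolate cup with cream and a chocolate shard, 68 mm across, 88 mm tall. Origin: centre of its underside.
- dome: Bystander: glazed dome on a square 62 mm biscuit with a chocolate shard, 75 mm tall. Origin: centre of its underside.

How it is judged:
By the outcome, as a careful person would: the job done as asked, in the order asked, and still so for the second after the job is handed in, with the robot touching nothing.
It also fails if it takes over 38 s, if anything falls off the work surface, if the arm or the gripper's body presses on something with over 40 N, if the wrist force passes 120 N, or if a joint passes its speed limit or range.

## Working session

There is one attempt and no reset: what is moved stays moved. The work goes in short steps, Python scripts to look and compute and a shell command to move; the robot and the scene stay as the last step left them, time stands still between calls to the robot, and variables do not carry over. Pictures are saved under pics/ and viewed, at most 10 in all, crops included, and the job is handed in when it is done.

```bash
mkdir -p pics; python3 - <<'E'
from station import bot,eyes
import cv2,pickle
o=bot.get_obs();print(o['t'],o['eef_pos'],o['tool_rot'],o['contact_force'])
d={}
for n in("scene","top"):
    c=eyes.read_camera(n);d[n]=c;cv2.imwrite(f"pics/{n}0.png",c["image"][:,:,::-1]);print(n,c['K'].tolist() if hasattr(c['K'],'tolist') else c['K'],c['dist'],c['R'],c['t'])
pickle.dump(d,open('cams.pkl','wb'))
E
```

```text
0.0 [ 0.21199373 -0.64021759  0.23032018] [-8.85284971e-04  9.87242633e-01  1.59220451e-01 -2.19095732e-04] [-0.47065626 -0.15135123 -0.35400525]
scene [[621.0722598105842, 0.0, 321.01337175264035], [0.0, 621.0722598105842, 230.7115490631021], [0.0, 0.0, 1.0]] [-0.02704969  0.          0.          0.          0.        ] [[-0.69813126  0.71592898  0.00764414]
 [ 0.59087506  0.58214981 -0.55854119]
 [-0.40432587 -0.38541833 -0.82944156]] [ 0.43270917 -0.36273404  1.15540644]
top [[605.7512314909391, 0.0, 309.94766746062027], [0.0, 605.7512314909391, 230.15482945765595], [0.0, 0.0, 1.0]] [0.01814036 0.         0.         0.         0.        ] [[-0.02288993 -0.99954833  0.01947288]
 [-0.99603247  0.02112529 -0.08644679]
 [ 0.08599637 -0.02137438 -0.99606614]] [0.04397052 0.65437344 0.87135778]
```

View pics/top0.png

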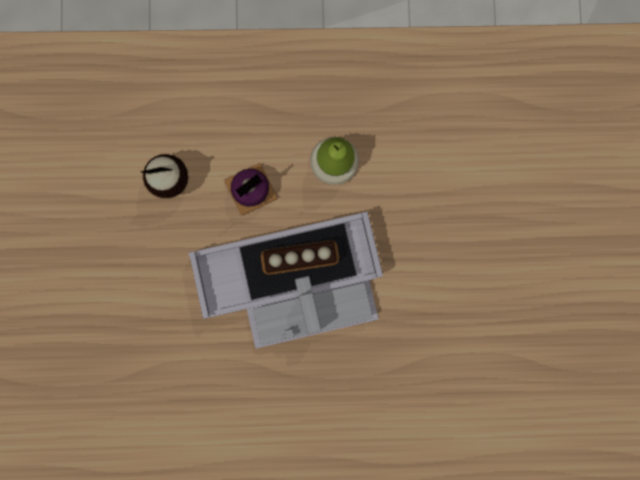

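View pics/scene0.png

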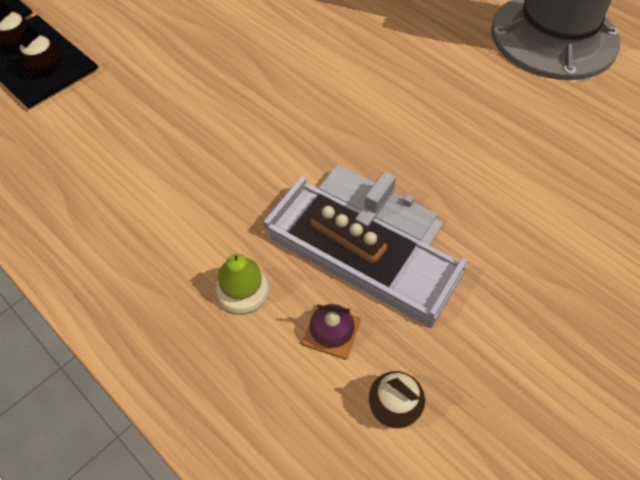

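The top view shows the lane at about (285,265), with travel to image-left and slightly down. The plate is on the robot side, the lug at (310,310) and the nose at (290,332). I'll enlarge both pictures to read off corners.

```bash
python3 - <<'E'
import cv2
a=cv2.imread('pics/top0.png')[205:355,185:385];cv2.imwrite('pics/topc.png',cv2.resize(a,None,fx=4,fy=4,interpolation=cv2.INTER_CUBIC))
a=cv2.imread('pics/scene0.png')[160:325,260:470];b=cv2.resize(a,None,fx=3.6,fy=3.6,interpolation=cv2.INTER_CUBIC);cv2.imwrite('pics/scenec.png',b)
E
```

```text
(no output)
```

View pics/topc.png

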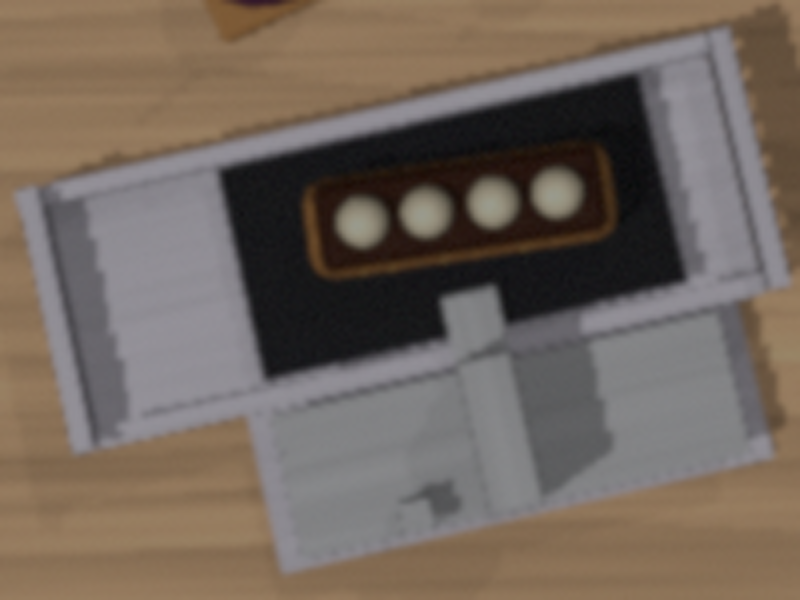

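View pics/scenec.png

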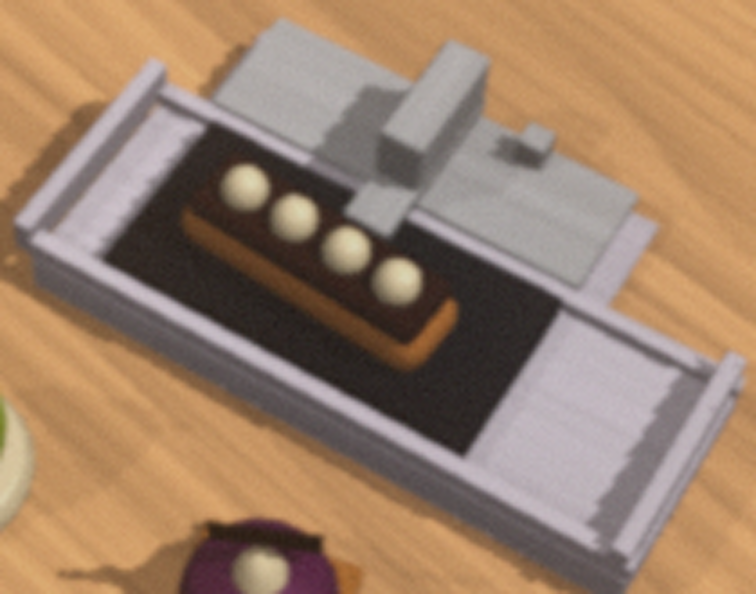

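```bash
cat > fit.py <<'E'
import pickle,numpy as np,cv2
from scipy.optimize import least_squares
C=pickle.load(open('cams.pkl','rb'))
def proj(n,X):
    c=C[n];return cv2.projectPoints(np.array(X,float),cv2.Rodrigues(np.array(c['R']))[0],np.array(c['t']),np.array(c['K']),np.array(c['dist']))[0][:,0]
# (cam, crop px, lane xyz mm, moves with board)
P=[('t',222,170,80,-40,32,1),('t',266,378,80,40,32,1),('t',638,76,-80,-40,32,1),('t',686,278,-80,40,32,1),
('t',490,512,10,104,65,1),('t',540,500,-10,104,65,1),('t',417,513,0,99,37,0),
('s',540,135,0,99,37,0),('s',450,42,-10,104,65,1),('s',490,60,10,104,65,1),('s',560,300,80,40,32,1),('s',466,455,80,-40,32,1),('s',208,125,-80,40,32,1),
('s',282,20,-125,105,24,0),('s',637,195,45,105,24,0)]
def res(p):
    x,y,a,s=p;r=[]
    for c,u,v,X,Y,Z,m in P:
        X=(X+m*s)/1e3;Y/=1e3
        w=[[x+np.cos(a)*X-np.sin(a)*Y,y+np.sin(a)*X+np.cos(a)*Y,Z/1e3]]
        px=(u/4+185,v/4+205) if c=='t' else (u/3.6+260,v/3.6+160)
        r+=list(proj('top' if c=='t' else 'scene',w)[0]-px)
    return r
f=least_squares(res,[.6,0,1.7,-35],x_scale=[.1,.1,.1,10],loss='soft_l1')
x,y,a,s=f.x;print(f.x,np.degrees(a));print(np.round(np.reshape(res(f.x),(-1,2)),1).tolist())
def w(X,Y,Z):return np.round([x+(np.cos(a)*X-np.sin(a)*Y)/1e3,y+(np.sin(a)*X+np.cos(a)*Y)/1e3,Z/1e3],4)
print('plate',w(-40,70,24),'nose',w(0,99,37),'lugback',w(s-10,70,47))
from station import bot
from scipy.spatial.transform import Rotation as R
o=bot.get_obs();q=o['tool_rot'];M=R.from_quat([q[1],q[2],q[3],q[0]]).as_matrix()
print('tool in world\n',M.round(3))
E
python3 fit.py
```

```text
[  0.60267902   0.08547502   1.77678026 -36.90665257] 101.8020097375682
[[-2.4, -1.0], [-1.5, 0.3], [-0.7, -1.9], [-0.1, 0.4], [-0.6, 0.8], [0.8, 0.5], [-1.5, -0.2], [-1.2, 0.9], [-1.1, -1.6], [0.0, -0.7], [0.3, -0.5], [-1.7, -0.8], [0.7, -1.8], [-1.4, -0.3], [0.3, 0.4]]
plate [0.5423 0.032  0.024 ] nose [0.5058 0.0652 0.037 ] lugback [0.5438 0.0252 0.047 ]
tool in world
 [[ 0.949  0.314 -0.001]
 [ 0.314 -0.949  0.002]
 [-0.    -0.002 -1.   ]]
```

```bash
r='0.52 -0.5 0 0 0 -0.464 1'; python3 -m crank '0.52 -0.5 0 0 0 -0.464 1;0.52 -0.5 0 0 0 -0.464 1;0.52 -0.5 0 0 0 -0.464 1;0.52 -0.5 0 0 0 -0.464 1;0.52 -0.5 0 0 0 -0.464 1;0.52 -0.5 0 0 0 -0.464 1;0.52 -0.5 0 0 0 -0.464 1;0.52 -0.5 0 0 0 -0.464 1;0.52 -0.5 0 0 0 -0.464 1;0.52 -0.5 0 0 0 -0.464 1;0.52 -0.5 0 0 0 -0.464 1;0.52 -0.5 0 0 0 -0.464 1;0.52 -0.5 0 0 0 -0.464 1' 60
cat > to.py <<'E'
import sys,numpy as np
from station import bot
from scipy.spatial.transform import Rotation as R
O=np.array([.6027,.0855]);a=1.7768
e=np.array([np.cos(a),np.sin(a)]);n=np.array([-e[1],e[0]])
o=bot.get_obs();q=o['tool_rot'];M=R.from_quat([q[1],q[2],q[3],q[0]]).as_matrix();p=o['eef_pos']
print('t',round(o['t'],2),'lane mm',(np.array([(p[:2]-O)@e,(p[:2]-O)@n,p[2]])*1e3).round(1),'F lane',np.round([o['contact_force'][:2]@e,o['contact_force'][:2]@n,o['contact_force'][2]],1),'width',o['gripper_width'])
L=np.column_stack([[*e,0],[*n,0],[0,0,1]]);D=L@np.diag([1,-1,-1])
print('turn units',(R.from_matrix(M.T@D).as_rotvec()/np.pi).round(4))
if len(sys.argv)>1:
    X=np.array(sys.argv[1:4],float)/1e3
    print('shift units',(M.T@(np.r_[O,0]+L@X-p)/.5).round(4))
E
python3 to.py -73 70 110
```

```text
t: 1.4
eef_pos: [0.3802, -0.3218, 0.2312]
tool_rot: [-0.0, 0.631, 0.775, -0.0]
contact_force: [0.1, 0.1, 0.4]
gripper_width: 0.004
grasp_force: 0.0
t 1.4 lane mm [-353.2  301.1  231.2] F lane [ 0.1 -0.2  0.4] width 0.003800717894330027
turn units [-0.0001 -0.0001 -0.0006]
shift units [0.5612 0.4612 0.2423]
```

```bash
python3 -m crank '0.56 0.461 0.1 0 0 0 1;0.56 0.461 0.1 0 0 0 1;0.56 0.461 0.1 0 0 0 1;0.56 0.461 0.1 0 0 0 1;0.56 0.461 0.1 0 0 0 1;0.56 0.461 0.1 0 0 0 1;0.56 0.461 0.1 0 0 0 1;0.56 0.461 0.24 0 0 0 1;0.56 0.461 0.24 0 0 0 1;0.56 0.461 0.24 0 0 0 1;0.56 0.461 0.24 0 0 0 1'
python3 to.py -73 70 40
python3 - <<'E'
from station import eyes
import cv2,numpy as np
a=eyes.read_camera('scene')['image'][120:300,250:460,::-1];b=eyes.read_camera('wrist')['image'][:,:,::-1]
a=cv2.resize(a,(560,480),interpolation=cv2.INTER_CUBIC);b=cv2.resize(b,(640,480))
cv2.imwrite('pics/hs.png',a);cv2.imwrite('pics/hw.png',b)
E
```

```text
t: 2.5
eef_pos: [0.5486, -0.0007, 0.1116]
tool_rot: [-0.0, 0.631, 0.776, -0.0]
contact_force: [-0.1, -0.1, 0.3]
gripper_width: 0.001
grasp_force: 0.0
t 2.5 lane mm [-73.3  70.5 111.6] F lane [-0.1  0.1  0.3] width 0.001301087812561126
turn units [-0.0002 -0.     -0.0001]
shift units [0.0005 0.0011 0.1431]
```

View pics/hs.png

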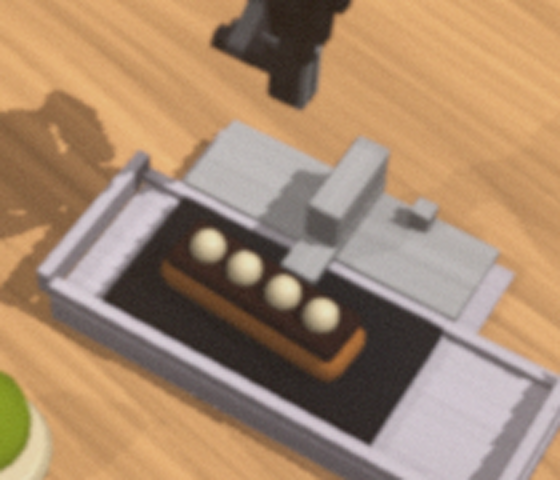

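View pics/hw.png

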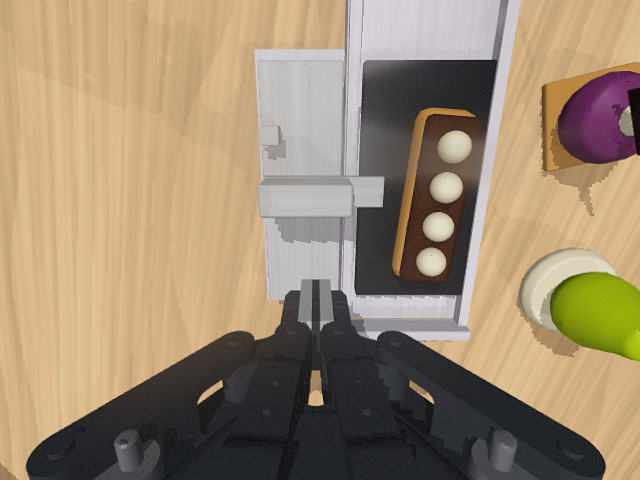

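The scene view shows the finger tip above the plate, behind the lug. The wrist view shows the plate at columns 258–345, the lug end at (261,180–216), the nose near (270,134) and the board corners at (362,60), (497,60), (355,295) and (462,295). I'll refine the fit with these wrist pixels.

```bash
python3 - <<'E'
import fit,numpy as np
from station import eyes
from scipy.optimize import least_squares
fit.C['wrist']=eyes.read_camera('wrist')
Q=[(362,60,80,40,32,1),(497,60,80,-40,32,1),(355,295,-80,40,32,1),(462,295,-80,-40,32,1),(261,216,-10,104,65,1),(352,216,-10,52,65,1),(256,50,45,110,20,0)]
def rw(p,Q=Q):
    x,y,a,s=p;r=[]
    for u,v,X,Y,Z,m in Q:
        X=(X+m*s)/1e3;Y/=1e3
        r+=list(fit.proj('wrist',[[x+np.cos(a)*X-np.sin(a)*Y,y+np.sin(a)*X+np.cos(a)*Y,Z/1e3]])[0]-(u,v))
    return r
print('wrist res at prior',np.round(np.reshape(rw(fit.f.x),(-1,2)),1).tolist())
g=least_squares(lambda p:rw(p)[:8],fit.f.x,x_scale=[.1,.1,.1,10])
print('not separable s: use fixed s');
h=least_squares(lambda p:rw([p[0],p[1],p[2],fit.f.x[3]])[:8],fit.f.x[:3],x_scale=[.1,.1,.1]);print(h.x,np.round(np.reshape(h.fun,(-1,2)),1).tolist())
print('nose px',rw(list(h.x)+[fit.f.x[3]],[(0,0,0,99,37,0),(0,0,6,105,37,0),(0,0,-6,93,37,0)]))
E
```

```text
[  0.60267902   0.08547502   1.77678026 -36.90665257] 101.8020097375682
[[-2.4, -1.0], [-1.5, 0.3], [-0.7, -1.9], [-0.1, 0.4], [-0.6, 0.8], [0.8, 0.5], [-1.5, -0.2], [-1.2, 0.9], [-1.1, -1.6], [0.0, -0.7], [0.3, -0.5], [-1.7, -0.8], [0.7, -1.8], [-1.4, -0.3], [0.3, 0.4]]
plate [0.5423 0.032  0.024 ] nose [0.5058 0.0652 0.037 ] lugback [0.5438 0.0252 0.047 ]
tool in world
 [[-0.203  0.979  0.003]
 [ 0.979  0.204 -0.   ]
 [-0.001  0.002 -1.   ]]
wrist res at prior [[2.3, -4.4], [0.4, -4.8], [-0.5, -2.7], [-1.2, -2.7], [-3.6, -1.5], [-7.1, -1.6], [-4.5, 5.8]]
not separable s: use fixed s
[0.60301853 0.0830877  1.78356859] [[1.4, 0.5], [-1.0, -0.8], [0.3, 0.4], [-0.8, -0.2]]
nose px [np.float64(268.49714686710143), np.float64(135.7497276607859), np.float64(258.4227836347381), np.float64(125.85293537663158), np.float64(278.38893472909126), np.float64(145.46593507604766)]
```

```bash
python3 -m crank '0 0.001 0.08 0 0 0 1;0 0.001 0.14 0 0 0 1;0 0.001 0.16 0 0 0 1;0 0.001 0.17 0 0 0 1;0 0.001 0.18 0 0 0 1;0 0.001 0.19 0 0 0 1;0 0.001 0.196 0 0 0 1;0 0.001 0.196 0 0 0 1;0 0.001 0.196 0 0 0 1'; python3 to.py -73 70 12
```

```text
t: 3.55
eef_pos: [0.5498, -0.0003, 0.0139]
tool_rot: [0.001, 0.63, 0.776, 0.0]
contact_force: [1.1, -0.1, 0.6]
gripper_width: 0.003
grasp_force: 0.8
t 3.55 lane mm [-73.1  69.3  13.9] F lane [-0.3 -1.   0.6] width 0.0031512646480339355
turn units [0.0005 0.0001 0.0002]
shift units [ 0.0003 -0.0014  0.0037]
```

```bash
python3 - <<'E'
from station import eyes,bot
import cv2
a=eyes.read_camera('scene')['image'][150:280,290:450,::-1]
cv2.imwrite('pics/p1.png',cv2.resize(a,None,fx=4,fy=4,interpolation=cv2.INTER_CUBIC));print(bot.get_obs()['contact_force'])
E
```

```text
[0.85270461 0.27734583 0.94163605]
```

View pics/p1.png

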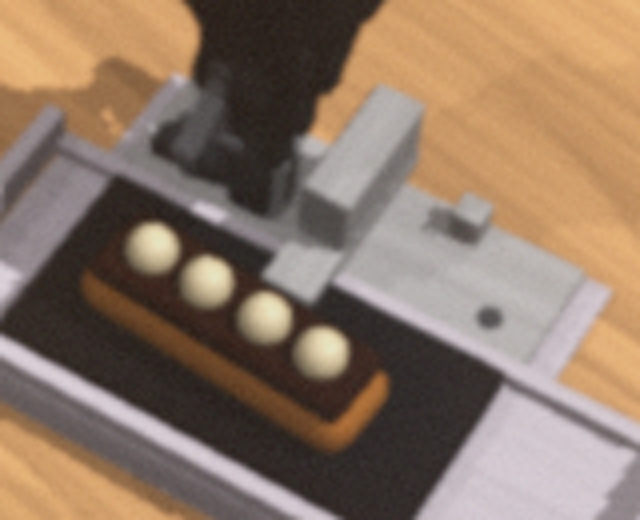

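The nose has sunk about 4 px, roughly 10 mm, so the plate is down. The finger is at (265,190), clear of the lug at (330,160). Next I push.

```bash
python3 -m crank '0 0 0.004 0 0 0 1;0.008 0 0.004 0 0 0 1;0.014 0 0.004 0 0 0 1;0.02 0 0.004 0 0 0 1;0.024 0 0.004 0 0 0 1;0.028 0 0.004 0 0 0 1;0.032 0 0.004 0 0 0 1;0.037 0 0.004 0 0 0 1;0.043 0 0.004 0 0 0 1;0.05 0 0.004 0 0 0 1;0.057 0 0.004 0 0 0 1;0.064 0 0.004 0 0 0 1;0.071 0 0.004 0 0 0 1;0.078 0 0.004 0 0 0 1;0.085 0 0.004 0 0 0 1;0.092 0 0.004 0 0 0 1;0.099 0 0.004 0 0 0 1;0.106 0 0.004 0 0 0 1;0.113 0 0.004 0 0 0 1;0.12 0 0.004 0 0 0 1'; python3 to.py 7 70 12
python3 - <<'E'
from station import eyes
import cv2
a=eyes.read_camera('scene')['image'][150:320,270:470,::-1]
cv2.imwrite('pics/p2.png',cv2.resize(a,None,fx=3.5,fy=3.5,interpolation=cv2.INTER_CUBIC))
E
```

```text
t: 5.6
eef_pos: [0.5377, 0.0555, 0.012]
tool_rot: [0.002, 0.631, 0.775, -0.001]
contact_force: [1.5, -8.4, 8.2]
gripper_width: 0.003
grasp_force: 4.1
t 5.6 lane mm [-16.1  69.7  12. ] F lane [-8.6  0.3  8.2] width 0.003024297537175664
turn units [ 0.0001  0.0012 -0.0006]
shift units [ 0.0461 -0.0006 -0.0003]
```

View pics/p2.png

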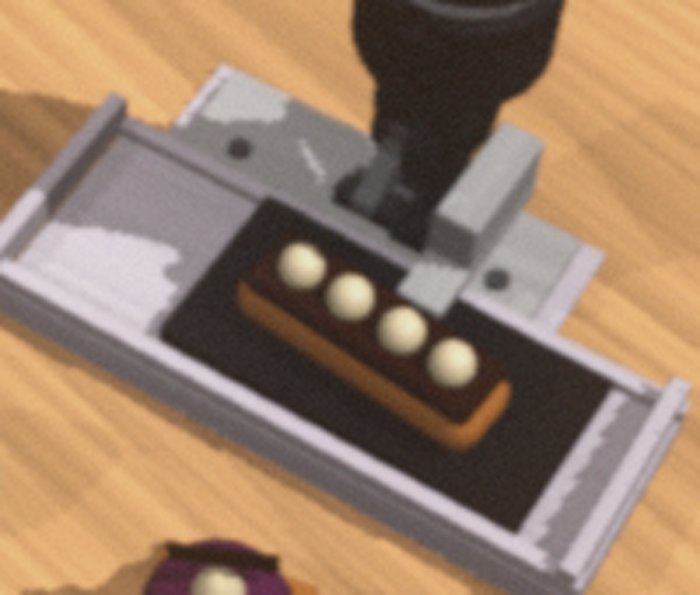

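The board is about 25 mm short of the wall and the eclair is in place. I'll continue, then creep in until the force rises.

```bash
python3 -m crank '0.006 0 -0.001 0 0 0 1;0.012 0 -0.001 0 0 0 1;0.018 0 -0.001 0 0 0 1;0.024 0 -0.001 0 0 0 1;0.029 0 -0.001 0 0 0 1;0.033 0 -0.001 0 0 0 1;0.036 0 -0.001 0 0 0 1;0.038 0 -0.001 0 0 0 1'; python3 to.py 7 70 12
```

```text
t: 6.45
eef_pos: [0.5335, 0.0743, 0.012]
tool_rot: [0.001, 0.631, 0.776, -0.001]
contact_force: [2.3, -10.8, 7.3]
gripper_width: -0.001
grasp_force: 2.3
t 6.45 lane mm [ 3.2 70.  12. ] F lane [-11.   -0.    7.3] width -0.0012954104960161172
turn units [-0.0001  0.0011 -0.0005]
shift units [ 0.0076 -0.      0.0001]
```

```bash
python3 -m crank '0.002 0 0 0 0 0 1;0.004 0 0 0 0 0 1;0.006 0 0 0 0 0 1'; python3 to.py; python3 -m crank '0.002 0 0 0 0 0 1;0.004 0 0 0 0 0 1'; python3 to.py
```

```text
t: 6.75
eef_pos: [0.5334, 0.0744, 0.0121]
tool_rot: [0.002, 0.632, 0.775, -0.002]
contact_force: [3.4, -17.1, 8.2]
gripper_width: -0.004
grasp_force: 2.1
t 6.75 lane mm [ 3.3 70.1 12.1] F lane [-17.4   0.1   8.2] width -0.0037936330560312988
turn units [-0.0003  0.0021 -0.0013]
t: 6.95
eef_pos: [0.5334, 0.0744, 0.0121]
tool_rot: [0.003, 0.633, 0.774, -0.003]
contact_force: [5.3, -21.9, 8.8]
gripper_width: -0.001
grasp_force: 2.0
t 6.95 lane mm [ 3.3 70.1 12.1] F lane [-22.5  -0.7   8.8] width -0.001033741587991407
turn units [-0.0004  0.0027 -0.0019]
```

The TCP has stalled while the force rises, so I'll check that the board is at the wall.

```bash
python3 - <<'E'
from station import eyes
import cv2
a=eyes.read_camera('scene')['image'][170:325,310:475,::-1]
cv2.imwrite('pics/p3.png',cv2.resize(a,None,fx=3.8,fy=3.8,interpolation=cv2.INTER_CUBIC))
E
```

```text
(no output)
```

View pics/p3.png

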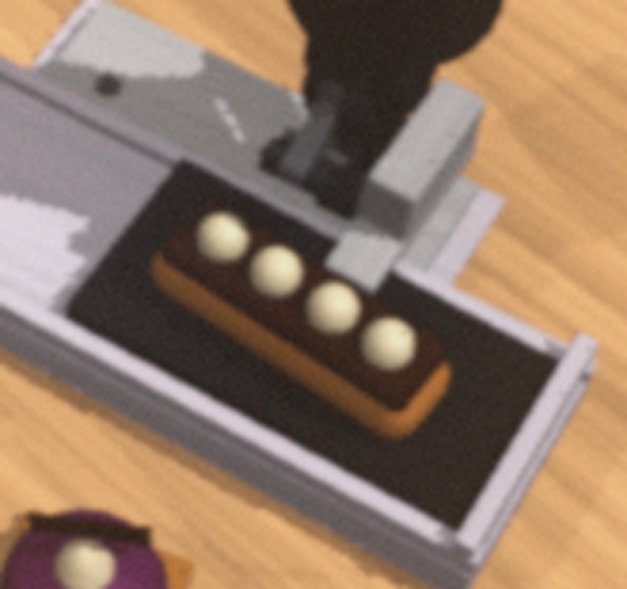

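The board's front edge touches the home wall, the lug is past the nose, and the eclair is in place. I'll ease back a little and lift straight up.

```bash
python3 -m crank '-0.008 0 0 0 0 0 1;-0.016 0 0 0 0 0 1;-0.02 0 0 0 0 0 1;-0.02 0 0 0 0 0 1;-0.02 0 -0.01 0 0 0 1;-0.02 0 -0.02 0 0 0 1;-0.02 0 -0.03 0 0 0 1;-0.02 0 -0.04 0 0 0 1;-0.02 0 -0.08 0 0 0 1;-0.02 0 -0.16 0 0 0 1;-0.02 0 -0.26 0 0 0 1;-0.02 0 -0.36 0 0 0 1;-0.02 0.1 -0.4 0 0 0 1;-0.02 0.2 -0.4 0 0 0 1;-0.02 0.2 -0.4 0 0 0 1;-0.02 0.2 -0.4 0 0 0 1'; python3 to.py
python3 - <<'E'
from station import eyes
import cv2
a=eyes.read_camera('top')['image'][200:355,180:385,::-1]
cv2.imwrite('pics/p4.png',cv2.resize(a,None,fx=3,fy=3,interpolation=cv2.INTER_CUBIC))
E
```

```text
t: 8.6
eef_pos: [0.632, 0.0928, 0.2112]
tool_rot: [-0.001, 0.63, 0.776, -0.0]
contact_force: [-0.7, 0.5, -1.3]
gripper_width: 0.0
grasp_force: 0.0
t 8.6 lane mm [  1.2 -30.2 211.2] F lane [ 0.6  0.6 -1.3] width 0.00045783380391857255
turn units [-0.0003 -0.0002  0.0002]
```

```bash
python3 -m crank '-0.1 0 0 0 0 0 1;-0.2 -0.1 0 0 0 0 1;-0.3 -0.15 0 0 0 0 1;-0.4 -0.2 0 0 0 0 1;-0.4 -0.2 0 0 0 0 1;-0.4 -0.2 0 0 0 0 1;-0.4 -0.2 0 0 0 0 1'
python3 - <<'E'
from station import eyes
import cv2,numpy as np
a=eyes.read_camera('scene')['image'][170:325,310:475,::-1]
b=eyes.read_camera('top')['image'][205:355,185:325,::-1]
f=lambda z:cv2.resize(z,(395,440),interpolation=cv2.INTER_CUBIC)
cv2.imwrite('pics/p5.png',np.hstack([f(a),f(b)]))
E
```

```text
t: 9.35
eef_pos: [0.5734, -0.1241, 0.2118]
tool_rot: [-0.0, 0.631, 0.776, -0.0]
contact_force: [-0.2, 1.0, -1.0]
gripper_width: 0.002
grasp_force: 0.0
```

View pics/p5.png

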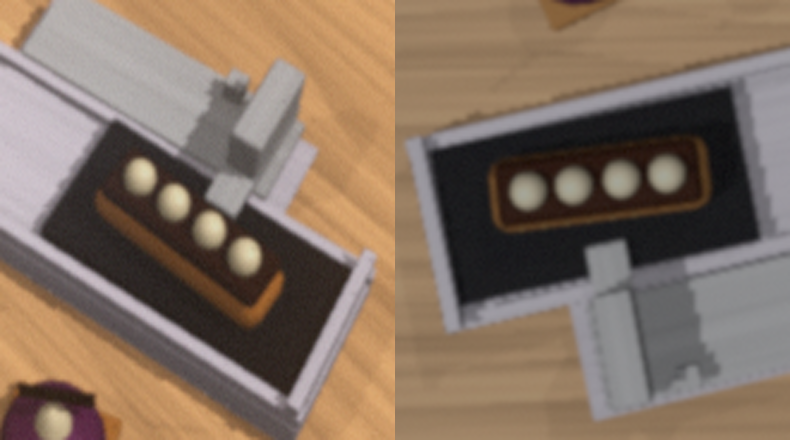

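The board is against the home wall. The nose is up behind the lug, at (235,80) in the left half and (690,378) in the right. The eclair is still on the board.

```bash
python3 -c "
from station import ticket;print(ticket.hand_in())"
```

```text
the job is handed in; nothing more can be done
None
```

The board is home against the lane's end wall with the nose sprung up behind the lug, the eclair still on its board and the other pastries untouched; the job was handed in at about 9.5 s.

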